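# Brake the decorating turntable and lock it with its index pin

## Robot

A 6-joint arm with a two-finger parallel gripper is mounted at the origin on the work surface. World frame = base frame: x ahead of the robot, y to its left, z up, the work surface at z = 0. Lengths are in mm, angles in rad, forces in N, time in s.
With the tool pointing down it reaches from about 300 to 875 mm from the base axis. Payload 4.2 kg.
Tool frame: the origin (TCP) lies midway between the tips of the shut fingers; the grasp point (between the pads) lies 19 mm behind it; z points along the fingers, y is the line along which they close (so a half turn about z gives the same grasp; the last joint's range is limited). The gripper opens to 85 mm and grips with 20 to 120 N. Pads are 22 mm wide; open, the fingers measure 114 mm over their backs; the gripper's body (76 mm by 85 mm) begins 54 mm behind the grasp point. The pads swing forward as they close: fully open they stand 13 mm farther back than shut.
Start: joints at [1.205, 0.32, 1.565, -0, 1.257, -0.02], TCP at [194.899, 540.979, 211.138] pointing down, gripper open.
Joint ranges: [-3.11, 3.11], [-0.84, 2.01], [0.21, 2.61], [-1.34, 4.49], [0.05, 2.63], [-2.56, 2.56]. Speed limits (rad/s): [2.57, 2.57, 3.14, 3.14, 3.14, 3.14].

## Interface

Orientations are given as a unit quaternion [x, y, z, w].
In Python, from bench import ctrl, imaging, finder gives the robot as it stands.
- The arm moves only by the tool send_rows, never from a script. Its argument "motion" is a list that holds one entry, the list of rows, each a list of 4 numbers: the shift along the tool's x, y, z in cm, then the turn about the tool's z in degrees. In form: [[[dx, dy, dz, spin], ...]]. A call has 1 to 12 rows; each row is the pose to reach, as a shift and turn from the pose commanded when the call began, along the tool's axes at that moment; what a row does not reach only later rows make up. A row lasts 1/12 s, in which the tool goes at most 41.7 mm and 7.16 degrees, less where a joint would pass 70% of its speed; a pose out of reach is approached as far as the arm can. A call with a gripper value outside its range is refused whole. "grip" is the closure in counts, from 0 (fully open) to 255 (shut), set as the call begins (left out, the last holds). The fingers move at their own pace and stop on an object; "newtons" is the grip in N (left out, the last holds). Time passes only in rows, so rows that repeat a pose let the fingers close. It gives the time, the measured TCP pose, the force, the opening and the grip force at its end, in the units of the state.
- ctrl.state(): the state, without advancing time (a new reading comes with each control period).
- imaging.get_image(name): name is "scene" or "top" or "wrist"; returns a dict with "frame" (384x512x3 uint8, red, green, blue), "vfov" (degrees; the focal length in pixels is half the picture's height over the tangent of half this angle, whatever the lens; pixels are square), "cx", "cy" (the principal point, pixels), "distortion" ([k1, k2, p1, p2, k3] as OpenCV has them; the pictures are not rectified), "R" (3x3) and "t" (3): a world point X has camera coordinates R X + t; the wrist camera has in their place "T_tool_cam" (4x4, takes a point from camera to tool coordinates, whose origin is the TCP and whose axes are the flange's). Camera axes: x right, y down, z forward; pixel columns grow to the right and rows downward; lengths in mm; the calibration is good to about 2 mm. A picture is of the moment at which its call begins: read the wrist's pose just before it. There is no depth.
- ctrl.close_job(): hands the job in; it is judged then, once.
Trained networks look in the newest picture that a camera, given by its name, has taken for a name from the list of things; names that differ only in an ending like _2 or _b are one class to them, and where a whole thing is asked for, a point or a joint stands for the part that bears it (a point fixed in the world has none). Each returns a list of dicts, best first, with "confidence" (0 to 1); they miss things now and then, are a little off and sometimes report something else, mostly with a low value. They report only what shows in the picture. A call takes as long as a camera call. They do not tell look-alikes from the thing itself.
- finder.spot_in(query, camera): "extent" ([left, top, right, bottom] in pixels, round what is visible of it).
- finder.place_of(query, camera): "uv" ([column, row] in pixels: a listed point, or the origin of a listed thing).
The state is a dict: "time": time; "qpos": joint angles; "dq": joint speeds; "joint_torque": joint torques, N m; "eef_pos": TCP position; "eef_rot": TCP orientation; "wrist_force": force on the tool from outside, world axes, zero at the start; "torque": the same for the moment, N m; "width": finger opening in mm; "grip_force": force on a finger pad.
Only numpy, scipy, OpenCV 4.12 (cv2) and the standard library are available. Lean on these libraries where they do the work, as an engineer would, in place of code of your own. Each camera call takes 0.05 s, during which the arm holds its last target. There are 200 camera calls.

## Task

The decorating turntable has been left running: take its index pin from the wooden rest, put it down through the slot of the fixed guide and let its tip drag lightly on the turning wheel, so that the wheel slows to a creep and its index hole comes to a stop under the slot. Let the pin drop into the hole, push it fully home until its handle sits on the guide, and let go, leaving the wheel locked. Press gently throughout, leave the bowl standing on the middle of the wheel, and leave the other things where they stand.

Things in the scene. Friction and masses are not known exactly. Their poses are not given: they have to be found in the camera images.
- pin_center (a point): The loose index pin, upright in the rest's hole: steel shank 10 mm in diameter, 40 mm long (foot chamfered to 7.6 mm over 2 mm), under a round wooden handle 18 mm in diameter, 40 mm tall; 50 g. The point is on its axis half-way up, at the handle's underside: 40 mm above the tip, 40 mm below the top. z axis: up along the pin.
- pin_tip (a point): Centre of the flat foot of the pin's shank, 40 mm below pin_center.
- rest: Fixed square wooden block, 60 x 60 x 45 mm high, with a 13 mm hole through its middle in which the pin hangs by its handle; origin at the centre of its underside, on the table.
- guide_slot (a point): Centre of the slot in the fixed guide, at its upper face, 99 mm above the table. The slot goes through, 16 mm long along the wheel's radius (x axis, pointing to the wheel's axis) and 12.5 mm wide across it (y axis). With the pin home the handle sits on the guide, pin_center is at this point and the tip is 16 mm below the risen wheel's upper face.
- wheel_axis (a point): Fixed point on the wheel's upright axis at the height of the undepressed wheel's upper face, 75 mm above the table, 100 mm from the slot. The wheel is a flat grey plastic disc, 250 mm across, 20 mm thick.
- wheel_hole (a point): Centre of the mouth of the index hole in the wheel's upper face; goes round and sinks with the wheel. The only hole: round, 13 mm, right through, 100 mm from the axis, so it passes under the guide's slot once a turn. Below about 1 rad/s it catches on a pin pressed on the face and the wheel stops; much faster it runs past with a knock.
- wheel (a joint): Wheel angle in rad, without limit, growing anticlockwise from above; at pi plus whole turns the hole is under the slot. A weak slipping motor turns it at about 4.5 rad/s when free; speed falls evenly with braking. Pin drag (friction 0.39 to 0.81) stalls it at about 3.5 to 7 N of pressure, a little less lets it creep. Let off, it speeds up again in 0.2 s.
- spindle (a joint): Height of the wheel in m, 0 at rest, negative when pressed down: the whole wheel floats on a spring, gives way at 0 to 2.5 N (more under a lighter bowl; not known beforehand), then sinks 1.1 mm for each further newton, to a hard stop at -0.012 that must not be struck. When the hole catches the pin, the wheel springs back up around it.
- bowl: Loose terracotta bowl, 104 mm across and 45 mm tall, 0.2 to 0.45 kg, standing on the middle of the wheel and going round with it; origin at the centre of its underside.
- brush_cup: Bystander: white cup of brushes, 68 mm across, 85 mm tall (160 mm with the brushes); origin at the centre of its underside.
- glaze_jar: Bystander: amber glass jar, 56 mm across, 75 mm tall; origin at the centre of its underside.
- glaze_bowl: Bystander: blue bowl, 100 mm across, 45 mm tall; origin at the centre of its underside.
- turntable: The fixed turntable: round grey housing, 176 mm across, 35 mm high, under the wheel, with a post whose outer face is 165 mm from the wheel's axis. The guide is an aluminium plate on that post, 14 mm thick, 44 mm wide, reaching in over the wheel's rim to 77 mm from the axis, 10 mm above the wheel. Origin on the wheel's axis at table height; the guide is on its -x side.
Not all that is in view belongs to the job. There is more than one size of the part that bears pin_center; the job needs the smaller. Of the things shaped like the bowl, the terracotta one is meant.

How it is judged:
By the outcome, as a careful person would: the job done as asked, in the order asked, and still so for the second after the job is handed in, with the robot touching nothing.
It also fails if it takes over 64 s, if anything falls off the work surface, if the arm or the gripper's body presses on something with over 40 N, if the wrist force passes 120 N, or if a joint passes its speed limit or range.

## Working session

There is one attempt and no reset: what is moved stays moved. The work goes in short steps, Python scripts to look and compute and a tool call to move; the robot and the scene stay as the last step left them, time stands still between calls to the robot, and variables do not carry over. Pictures are saved under pics/ and viewed, at most 10 in all, crops included, and the job is handed in when it is done.

Besides the shell and the picture viewer there is one more tool, called by a JSON object that holds its "api" and its "payload", one argument or row to a line. send_rows: Moves the arm, as the interface text tells. Its arguments: {"type":"object","properties":{"motion":{"type":"array","items":{"type":"array","items":{"type":"array","items":{"type":"number"}}}},"grip":{"type":"number"},"newtons":{"type":"number"}},"required":["motion"]}

```bash
ls; mkdir -p pics; cat > h.py <<'E'
import numpy as np, cv2
from scipy.spatial.transform import Rotation as Rn
from bench import ctrl, imaging, finder
def K(im):
    h,w=im['frame'].shape[:2]; f=h/2/np.tan(np.radians(im['vfov'])/2)
    return np.array([[f,0,im['cx']],[0,f,im['cy']],[0,0,1.]])
def ext(im,st=None):
    if 'R' in im: return np.array(im['R']),np.array(im['t'])
    T=np.array(im['T_tool_cam']); Rt=Rn.from_quat(st['eef_rot']).as_matrix()
    Rwc=Rt@T[:3,:3]; c=Rt@T[:3,3]+np.array(st['eef_pos'])
    return Rwc.T,-Rwc.T@c
def ray(im,uv,st=None):
    R,t=ext(im,st)
    p=cv2.undistortPoints(np.array([[uv]],float),K(im),np.array(im['distortion'],float))[0,0]
    return -R.T@t, R.T@np.array([p[0],p[1],1])
def atz(im,uv,z,st=None):
    c,d=ray(im,uv,st); return c+d*(z-c[2])/d[2]
def proj(im,X,st=None):
    R,t=ext(im,st)
    return cv2.projectPoints(np.array(X,float).reshape(-1,3),cv2.Rodrigues(R)[0],t,K(im),np.array(im['distortion'],float))[0][:,0]
def tri(rays):
    A=0;b=0
    for c,d in rays:
        d=d/np.linalg.norm(d);P=np.eye(3)-np.outer(d,d);A=A+P;b=b+P@c
    return np.linalg.solve(A,b)
def save(im,n,crop=None,s=1):
    f=im['frame'][:,:,::-1]
    if crop: f=f[crop[1]:crop[3],crop[0]:crop[2]]
    cv2.imwrite('pics/'+n,cv2.resize(f,None,fx=s,fy=s,interpolation=cv2.INTER_CUBIC))
E
python3 - <<'E'
from h import *
st=ctrl.state(); print({k:np.round(v,3).tolist() for k,v in st.items()})
ims={n:imaging.get_image(n) for n in('scene','top')}
cv2.imwrite('pics/a.png',cv2.resize(np.vstack([ims[n]['frame'] for n in ims])[:,:,::-1],None,fx=.78,fy=.78))
save(ims['scene'],'s.png',s=1.5);save(ims['top'],'t.png',s=1.5)
zs=dict(pin_center=45,rest=0,guide_slot=99,wheel_axis=75,wheel_hole=75,bowl=75,brush_cup=0,glaze_jar=0,glaze_bowl=0,turntable=0)
for q,z in zs.items():
    for n in ims:
        for r in finder.place_of(q,n)[:4]:
            print(q,n,round(r['confidence'],2),np.round(r['uv'],1),np.round(atz(ims[n],r['uv'],z),1))
E
```

```text
pics
{'time': 0.0, 'qpos': [1.205, 0.32, 1.566, -0.0, 1.257, -0.02], 'dq': [0.001, 0.001, 0.002, -0.001, 0.002, 0.002], 'joint_torque': [0.001, -41.554, -23.416, 0.0, 0.008, -0.0], 'eef_pos': [194.703, 540.483, 210.278], 'eef_rot': [0.172, 0.985, -0.001, -0.0], 'wrist_force': [-0.491, -0.729, 0.113], 'torque': [-0.003, 0.037, 0.016], 'grip_force': 0.0, 'width': 85.164}
pin_center scene 0.76 [112.7 244.4] [ 460.2 -332.3   45. ]
pin_center scene 0.54 [143.7 258.6] [ 545.3 -306.2   45. ]
pin_center scene 0.36 [184.  317.4] [ 715.1 -335.6   45. ]
pin_center top 0.63 [403.4 271.6] [ 471.2 -346.    45. ]
pin_center top 0.44 [384.  241.5] [ 543.8 -303.4   45. ]
rest scene 0.88 [148.8 266.6] [ 541.8 -302.9    0. ]
rest top 0.62 [378.7 240.3] [ 550. -304.    0.]
guide_slot scene 0.94 [253.4 139.4] [507.2 104.   99. ]
guide_slot scene 0.56 [185.5 316.3] [ 738.5 -340.2   99. ]
guide_slot top 0.81 [207.7 260. ] [504.6 113.7  99. ]
wheel_axis scene 0.87 [264.5 167. ] [582.1  63.1  75. ]
wheel_hole scene 0.64 [228.2 159.2] [490.8  22.1  75. ]
wheel_hole scene 0.44 [344.7 164.1] [733.3 208.6  75. ]
[... 213 characters left out ...]
owl top 0.76 [296.6 129.6] [817.8 -97.9  75. ]
bowl top 0.75 [232.1 225.3] [585.1  60.2  75. ]
brush_cup scene 0.58 [288.3 135. ] [498.9 272.8   0. ]
brush_cup top 0.76 [151.  266.4] [492.4 268.5   0. ]
brush_cup top 0.72 [140.1 180.3] [713.3 304.4   0. ]
brush_cup top 0.44 [385.5 238.2] [ 555.  -321.7    0. ]
glaze_jar scene 0.93 [347.3 163.4] [706.2 287.5   0. ]
glaze_jar top 0.72 [138.8 181.3] [710.7 307.7   0. ]
glaze_bowl scene 0.73 [187.8 314.4] [ 697. -319.    0.]
glaze_bowl scene 0.16 [142.7 259.7] [ 516.1 -301.2    0. ]
glaze_bowl top 0.69 [383.4 181.8] [ 700.6 -326.2    0. ]
turntable scene 0.96 [266.3 188.3] [590.9  60.5   0. ]
turntable scene 0.7 [229.3 158.6] [433.5  77.    0. ]
```

View pics/s.png

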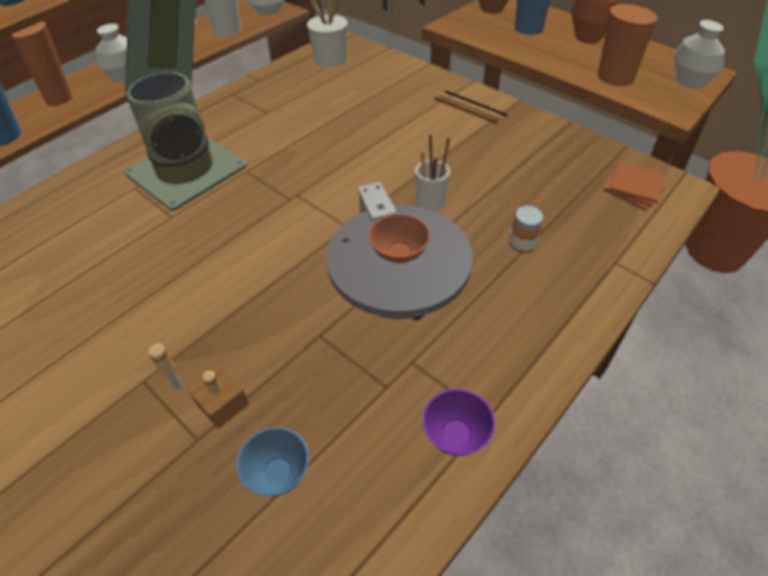

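View pics/t.png

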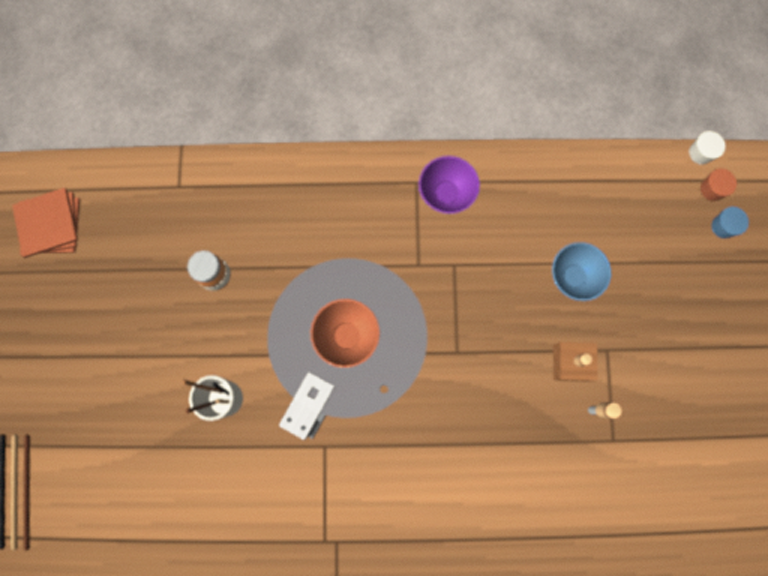

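The scene shows the terracotta bowl on the wheel at about (265,160), the guide slot at (253,138) and the wheel hole at (230,160). Two parts could be the pin: a taller one standing free at scene (107–117, 232–258), and a shorter one upright in the wooden rest at (140,253). The one in the rest fits the description because it is smaller and hangs in the rest. I'll confirm that in a crop.

```bash
python3 - <<'E'
from h import *
ims={n:imaging.get_image(n) for n in('scene','top')}
s,t=ims['scene'],ims['top']
a=cv2.resize(s['frame'][215:300,85:185],(500,425),interpolation=cv2.INTER_CUBIC)
cv2.imwrite('pics/c1.png',a[:,:,::-1])
def b(q,n,i=0):
    r=finder.place_of(q,n); return r
for q in('guide_slot','rest','wheel_axis','bowl'):
    S=b(q,'scene');T=b(q,'top')
    for x in S[:2]:
        for y in T[:2]:
            print(q,np.round(x['uv']),np.round(y['uv']),np.round(tri([ray(s,x['uv']),ray(t,y['uv'])]),1))
def hsvhole(im): pass
# wheel ellipse from top image: gray pixels
for n in ims:
    im=ims[n];f=im['frame'];h=cv2.cvtColor(f,cv2.COLOR_RGB2HSV)
    m=((h[...,1]<50)&(h[...,2]>60)&(h[...,2]<150)).astype(np.uint8)
    k,l,stt,c=cv2.connectedComponentsWithStats(m)
    x0=proj(im,[[584,62,75]])[0]
    best=min((i for i in range(1,k) if stt[i,4]>2000),key=lambda i:np.hypot(*(c[i]-x0)))
    cs=max(cv2.findContours((l==best).astype(np.uint8),0,1)[0],key=len)
    hull=cv2.convexHull(cs)[:,0].astype(float)
    P=np.array([atz(im,p,75)[:2] for p in hull])
    (ctr,r)=cv2.minEnclosingCircle(P.astype(np.float32)); 
    A=np.c_[2*P,np.ones(len(P))];sol=np.linalg.lstsq(A,(P**2).sum(1),rcond=None)[0]
    print(n,ctr,r,sol[:2],np.sqrt(sol[2]+sol[0]**2+sol[1]**2))
f=[];
for i in range(8): imaging.get_image('top'); q=ctrl.state(); f.append(q['wrist_force'])
print(np.round(f,2),q['time'])
E
```

```text
guide_slot [250. 137.] [211. 260.] [502.6 102.2 107.1]
rest [148. 266.] [380. 242.] [ 544.9 -304.3   10.4]
rest [148. 266.] [385. 187.] [ 644.4 -307.2  142.4]
bowl [304. 288.] [232. 227.] [ 683.   129.2 -595.9]
bowl [265. 167.] [232. 227.] [583.2  61.   77.9]
scene (574.6325073242188, 128.23599243164062) 203.39501953125 [560.58099799 113.92301138] 173.01239858600934
top (569.1417846679688, 66.57742309570312) 143.62948608398438 [578.02019343  67.49546874] 130.08957591136144
[[ 0.75 -0.41  0.02]
 [ 0.   -0.12 -0.2 ]
 [-0.48 -0.54  0.28]
 [ 0.54 -0.78  0.43]
 [-0.21 -0.22 -0.35]
 [-0.78 -0.72 -0.18]
 [-0.29  0.19  0.  ]
 [-0.08  0.25 -0.18]] 2.0
```

View pics/c1.png

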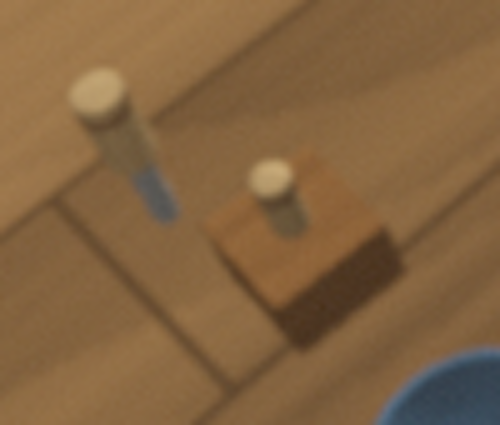

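The crop confirms it. The taller pin stands free on the left, and the smaller one sits in the rest at scene (140,251). I'll move above the rest.

{"api": "send_rows", "payload": {
  "motion": [
    [[-61.6, -67.6, 2, 0], [-61.6, -67.6, 2, 0], [-61.6, -67.6, 2, 0], [-61.6, -67.6, 2, 0], [-61.6, -67.6, 2, 0], [-61.6, -67.6, 2, 0], [-61.6, -67.6, 2, 0], [-61.6, -67.6, 2, 0], [-61.6, -67.6, 2, 0], [-61.6, -67.6, 2, 0], [-61.6, -67.6, 2, 0], [-61.6, -67.6, 2, 0]]
  ]
}}

```text
time: 3.0
eef_pos: [386.8, 77.3, 200.6]
eef_rot: [0.172, 0.985, 0.0, 0.001]
wrist_force: [0.3, 1.0, -0.1]
width: 85.6
grip_force: 0.0
```

{"api": "send_rows", "payload": {
  "motion": [
    [[-27.8, -30.5, 2, 0], [-27.8, -30.5, 2, 0], [-27.8, -30.5, 2, 0], [-27.8, -30.5, 2, 0], [-27.8, -30.5, 2, 0], [-27.8, -30.5, 2, 0], [-27.8, -30.5, 2, 0], [-27.8, -30.5, 2, 0], [-27.8, -30.5, 2, 0], [-27.8, -30.5, 2, 0], [-27.8, -30.5, 2, 0], [-27.8, -30.5, 2, 0]]
  ]
}}

```text
time: 4.0
eef_pos: [544.6, -303.5, 179.0]
eef_rot: [0.173, 0.985, 0.0, -0.001]
wrist_force: [0.3, 0.4, 0.1]
width: 85.4
grip_force: 0.0
```

```bash
python3 - <<'E'
from h import *
st=ctrl.state(); im=imaging.get_image('wrist'); save(im,'w1.png',s=1.3)
print(st['time'],np.round(st['eef_pos'],1),np.round(st['eef_rot'],3),np.round(im['T_tool_cam'],2).tolist(),im['vfov'])
for q,z in(('pin_center',45),('rest',0)):
    for r in finder.place_of(q,'wrist')[:3]: print(q,round(r['confidence'],2),np.round(r['uv']),np.round(atz(im,r['uv'],z,st),1))
for r in finder.spot_in('rest','wrist')[:2]: print('rest box',r)
for r in finder.spot_in('pin_center','wrist')[:3]: print('pin box',r)
E
```

```text
4.0 [ 544.6 -303.5  179. ] [ 0.173  0.985  0.    -0.001] [[-0.0, -0.95, -0.32, 82.39], [1.0, -0.0, -0.0, 0.37], [0.0, -0.32, 0.95, -161.91], [0.0, 0.0, 0.0, 1.0]] 71.18196748485052
pin_center 0.61 [201. 122.] [ 468.6 -341.1   45. ]
pin_center 0.56 [257. 174.] [ 543.8 -304.7   45. ]
rest 0.81 [256. 167.] [ 546.4 -307.6    0. ]
rest box {'extent': [223.6, 138.2, 288.0, 209.3], 'confidence': 0.86}
pin box {'extent': [178.9, 110.1, 213.2, 142.3], 'confidence': 0.96}
pin box {'extent': [251.2, 171.0, 265.6, 195.4], 'confidence': 0.85}
pin box {'extent': [470.9, 30.3, 511.5, 205.8], 'confidence': 0.65}
```

View pics/w1.png

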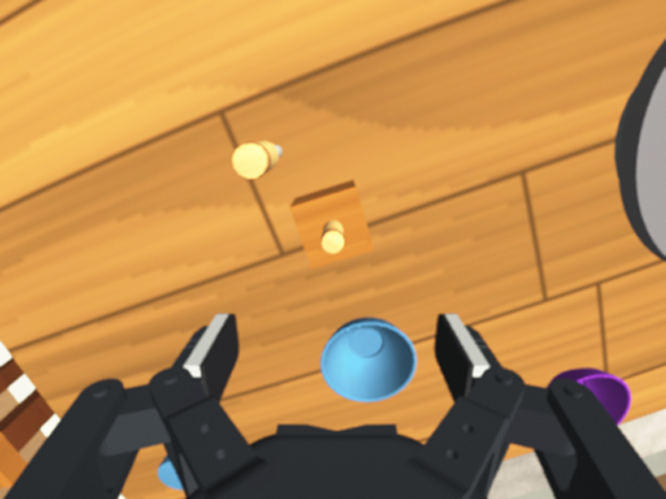

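The wrist view shows the small pin in the rest, with its top at (256,185), and the tall pin at (193,123), clear of the gripper. I'll descend, grip and lift.

{"api": "send_rows", "payload": {
  "motion": [
    [[0, 0.1, 4, 0], [0, 0.1, 8, 0], [0, 0.1, 11, 0], [0, 0.1, 13.2, 0], [0, 0.1, 13.2, 0], [0, 0.1, 13.2, 0]]
  ]
}}

```text
time: 4.75
eef_pos: [544.6, -299.9, 48.0]
eef_rot: [0.171, 0.985, 0.0, -0.001]
wrist_force: [0.0, 0.2, 1.3]
width: 85.7
grip_force: 0.0
```

{"api": "send_rows", "payload": {
  "motion": [
    [[0, 0, 0, 0], [0, 0, 0, 0], [0, 0, 0, 0], [0, 0, 0, 0], [0, 0, 0, 0], [0, 0, 0, 0], [0, 0, 0, 0], [0, 0, 0, 0], [0, 0, 0, 0]]
  ],
  "grip": 255,
  "newtons": 50
}}

```text
time: 5.5
eef_pos: [545.1, -302.4, 49.1]
eef_rot: [0.172, 0.985, -0.001, 0.001]
wrist_force: [-2.7, -5.0, 6.3]
width: 16.3
grip_force: 48.5
```

{"api": "send_rows", "payload": {
  "motion": [
    [[0, 0, -1, 0], [0, 0, -4, 0], [0, 0, -8, 0], [0, 0, -12, 0], [0, 0, -15, 0], [17.8, 31.5, -15, 0], [17.8, 31.5, -15, 0], [17.8, 31.5, -15, 0], [17.8, 31.5, -15, 0], [17.8, 31.5, -15, 0], [17.8, 31.5, -15, 0], [17.8, 31.5, -15, 0]]
  ]
}}

```text
time: 6.5
eef_pos: [494.8, -10.9, 197.8]
eef_rot: [0.172, 0.985, 0.001, -0.001]
wrist_force: [0.9, -0.3, -1.1]
width: 16.1
grip_force: 48.4
```

{"api": "send_rows", "payload": {
  "motion": [
    [[5.8, 8.2, 0, -7], [5.8, 8.2, 0, -7], [5.8, 8.2, 0, -7], [5.8, 8.2, 0, -7]]
  ]
}}

```text
time: 6.83
eef_pos: [467.3, 87.2, 197.8]
eef_rot: [0.109, 0.994, 0.001, -0.001]
wrist_force: [-0.0, -0.0, -0.4]
width: 15.9
grip_force: 48.5
```

```bash
cat > look.py <<'E'
from h import *
import sys
st=ctrl.state(); im=imaging.get_image('wrist'); save(im,sys.argv[1],s=1.5)
p=np.array(st['eef_pos']);Rt=Rn.from_quat(st['eef_rot']).as_matrix()
print(st['time'],np.round(p,1),'y ang',np.degrees(np.arctan2(Rt[1,1],Rt[0,1])).round(1),st['width'],np.round(st['wrist_force'],1))
for q,z in(('guide_slot',99),('wheel_axis',75),('bowl',75),('pin_tip',p[2]-43),('turntable',0)):
    for r in finder.place_of(q,'wrist')[:2]: print(q,round(r['confidence'],2),np.round(r['uv'],1),np.round(atz(im,r['uv'],z,st),1))
E
python3 look.py w2.png
```

```text
6.8333 [467.3  87.2 197.8] y ang 77.4 15.93262832184451 [-0.  -0.  -0.4]
guide_slot 0.66 [287.7 210.2] [503.2 111.2  99. ]
bowl 0.85 [255.9 272. ] [588.3  57.3  75. ]
pin_tip 0.68 [253.  206.3] [468.7  82.5 154.8]
turntable 0.89 [262.6 240.9] [588.6  67.1   0. ]
turntable 0.48 [256.6 228.8] [566.6  62.7   0. ]
```

View pics/w2.png

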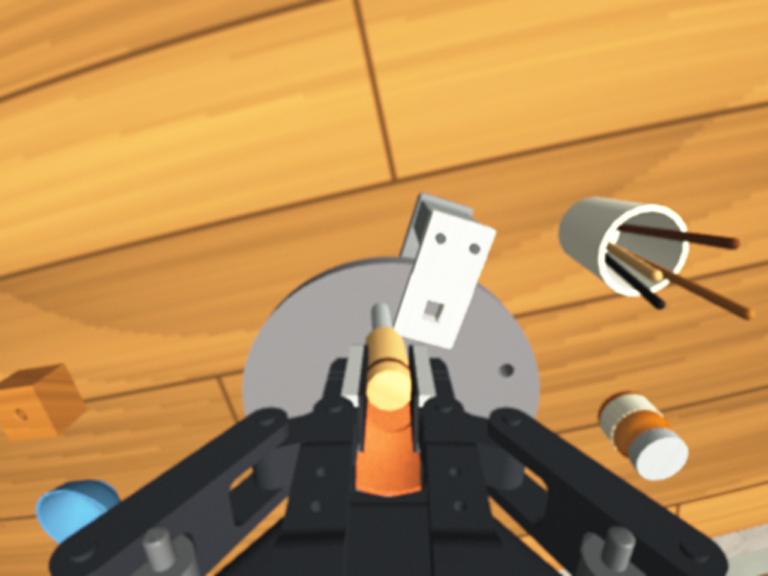

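The slot is at (289,207), the guide's screws at (293,159) and (316,166), the tip at (253,205) and the handle top at (259,257). The pin may be slightly tilted, so I'll measure that and the guide's direction.

```bash
cat > m.py <<'E'
from h import *
st=ctrl.state(); im=imaging.get_image('wrist'); 
p=np.array(st['eef_pos']);Rt=Rn.from_quat(st['eef_rot']).as_matrix()
print(im['cx'],im['cy'],np.round(im['distortion'],3),p.round(1))
def W(u,v,z): return atz(im,(u/1.5,v/1.5),z,st)
def T(u,v,zt): 
    x=atz(im,(u/1.5,v/1.5),p[2]-zt,st); return (Rt.T@(x-p)).round(1)
print('slot',W(433,311,99).round(1))
for a,b in(((495,232),(450,347)),((430,208),(395,333)),):
    A,B=W(*a,99),W(*b,99);d=B-A;print(A.round(1),B.round(1),np.degrees(np.arctan2(d[1],d[0])).round(1),np.linalg.norm(d))
A,B=W(440,239,99),W(474,249,99);print('screws mid',((A+B)/2).round(1),np.linalg.norm(A-B))
print('tip tool',T(380,308,43),'top',T(389,385,-37),'pads',T(355,360,-8),T(421,360,-8))
t=imaging.get_image('top');s=imaging.get_image('scene')
S=[W(433,311,99),atz(t,(208.7,262),99),atz(s,(253.5,138),99)]
for x in S: print(x.round(1))
print(tri([ray(im,(433/1.5,311/1.5),st),ray(t,(208.7,262)),ray(s,(253.5,138))]).round(1))
f=cv2.resize(im['frame'][170:290,200:330],None,fx=5,fy=5,interpolation=cv2.INTER_CUBIC);cv2.imwrite('pics/c2.png',f[:,:,::-1])
E
python3 m.py
```

```text
258.5245232258132 189.01098064377913 [-0.06  0.    0.    0.    0.  ] [469.5  82.4 198. ]
slot [502.8 107.5  99. ]
[456.7 158.1  99. ] [533.4 114.2  99. ] -29.8 88.36076533035377
[431.7 119.2  99. ] [513.4  77.8  99. ] -26.9 91.59540964906867
screws mid [459.1 132.2  99. ] 24.00040790496636
tip tool [-1.6 -4.1 43. ] top [  1.2   0.7 -37. ] pads [ -5.1 -14.   -8. ] [-5.1 14.6 -8. ]
[502.8 107.5  99. ]
[500.1 111.4  99. ]
[503.6 108.4  99. ]
[501.9 109.5  98.4]
```

View pics/c2.png

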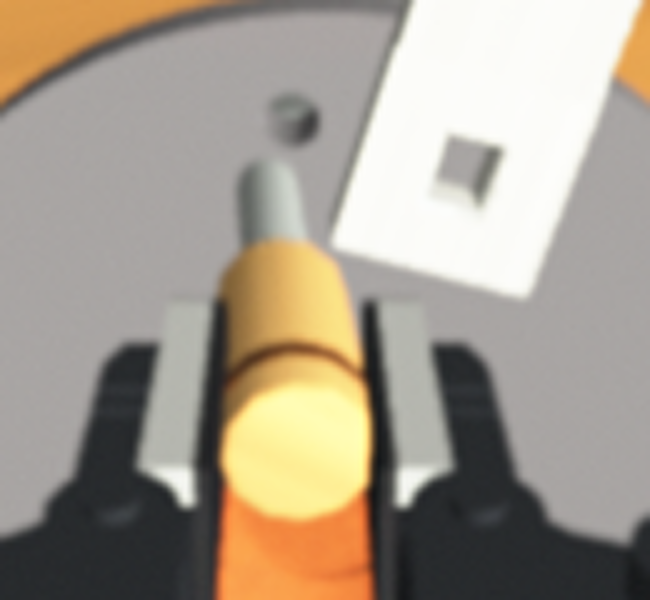

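The pin was gripped about 3 mm off-centre in tool y and hangs tilted by about 3.4°. There's plenty of time, so I'll put it back in the rest and regrip it centred.

{"api": "send_rows", "payload": {
  "motion": [
    [[-15.77, -35.91, 0, 7], [-15.77, -35.91, 0, 7], [-15.77, -35.91, 0, 7], [-15.77, -35.91, 0, 7], [-15.77, -35.91, 0, 7], [-15.77, -35.91, 0, 7], [-15.77, -35.91, 0, 7], [-15.77, -35.91, 0, 7], [-15.77, -35.91, 0, 7], [-15.77, -35.91, 0, 7], [-15.77, -35.91, 0, 7], [-15.77, -35.91, 0, 7]]
  ]
}}

```text
time: 8.28
eef_pos: [542.8, -302.8, 197.4]
eef_rot: [0.173, 0.985, 0.001, -0.001]
wrist_force: [-0.4, 0.9, -0.8]
width: 15.8
grip_force: 48.6
```

```bash
python3 - <<'E'
from h import *
im=imaging.get_image('wrist');A=[]
for i in range(3): st=ctrl.state();A.append(np.r_[st['eef_pos'],st['eef_rot']]);imaging.get_image('wrist')
print(st['time'],np.round(A,3))
E
```

```text
8.4333 [[ 5.42794e+02 -3.01639e+02  1.97647e+02  1.73000e-01  9.85000e-01
   1.00000e-03 -1.00000e-03]
 [ 5.42874e+02 -3.00944e+02  1.97922e+02  1.72000e-01  9.85000e-01
   1.00000e-03 -0.00000e+00]
 [ 5.43053e+02 -3.00582e+02  1.98176e+02  1.72000e-01  9.85000e-01
   0.00000e+00 -0.00000e+00]]
```

{"api": "send_rows", "payload": {
  "motion": [
    [[-0.26, -0.12, 3, 0], [-0.26, -0.12, 6, 0], [-0.26, -0.12, 9, 0], [-0.26, -0.12, 10, 0], [-0.26, -0.12, 10, 0], [-0.26, -0.12, 11, 0], [-0.26, -0.12, 12, 0]]
  ]
}}

```text
time: 9.07
eef_pos: [547.7, -305.1, 81.7]
eef_rot: [0.172, 0.985, -0.002, 0.003]
wrist_force: [-3.7, -1.3, 2.2]
width: 15.6
grip_force: 50.4
```

{"api": "send_rows", "payload": {
  "motion": [
    [[0, 0, 0, 0], [0, 0, 0.8, 0], [0, 0, 1.6, 0], [0, 0, 2.4, 0], [0, 0, 2.7, 0], [0, 0, 2.7, 0]]
  ]
}}

```text
time: 9.57
eef_pos: [544.8, -304.1, 49.9]
eef_rot: [0.172, 0.985, -0.0, -0.001]
wrist_force: [-1.6, -3.2, -1.5]
width: 15.7
grip_force: 50.2
```

{"api": "send_rows", "payload": {
  "motion": [
    [[0, 0, 0, 0], [0, 0, 0, 0], [0, 0, 0, 0], [0, 0, 0, 0]]
  ],
  "grip": 140
}}

```text
time: 9.9
eef_pos: [546.0, -303.5, 51.6]
eef_rot: [0.172, 0.985, 0.0, 0.001]
wrist_force: [-1.0, 0.9, 0.4]
width: 38.4
grip_force: 0.0
```

```bash
python3 - <<'E'
from h import *
st=ctrl.state();im=imaging.get_image('wrist')
f=im['frame'][170:310,180:340]
cv2.imwrite('pics/c3.png',cv2.resize(f,None,fx=4,fy=4,interpolation=cv2.INTER_CUBIC)[:,:,::-1])
p=np.array(st['eef_pos']);print(st['time'],p.round(1),st['width'],np.round(st['wrist_force'],1))
E
```

```text
9.9 [ 546.  -303.5   51.6] 38.445017089214026 [-1.   0.9  0.4]
```

View pics/c3.png

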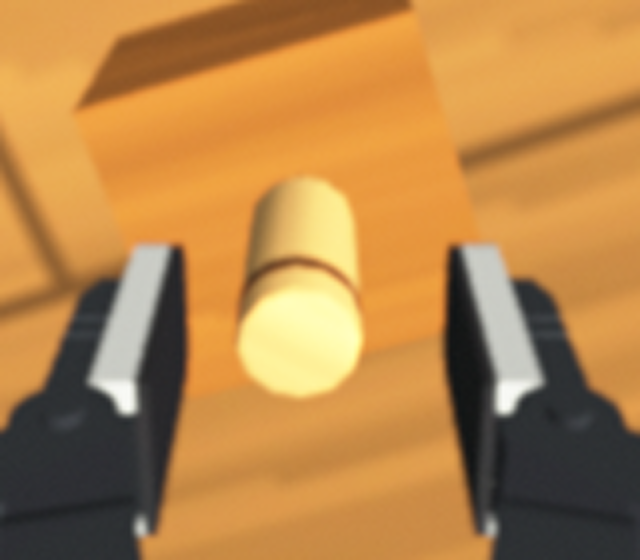

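The pin is upright in the rest again, with its handle top at crop (300,338). The pads' midline is at column 316, so the pin sits about 2.4 mm to tool −y. I'll shift and regrip.

{"api": "send_rows", "payload": {
  "motion": [
    [[0, -0.24, 0.2, 0], [0, -0.24, 0.2, 0], [0, -0.24, 0.2, 0], [0, -0.24, 0.2, 0]]
  ]
}}

```text
time: 10.28
eef_pos: [544.6, -306.1, 49.1]
eef_rot: [0.172, 0.985, 0.0, 0.0]
wrist_force: [0.3, -0.1, 0.2]
width: 38.4
grip_force: 0.0
```

{"api": "send_rows", "payload": {
  "motion": [
    [[0, 0, 0, 0], [0, 0, 0, 0], [0, 0, 0, 0], [0, 0, 0, 0], [0, 0, 0, 0]]
  ],
  "grip": 255,
  "newtons": 60
}}

```text
time: 10.7
eef_pos: [544.8, -306.0, 49.4]
eef_rot: [0.172, 0.985, -0.0, 0.0]
wrist_force: [-0.5, 1.0, 1.8]
width: 15.5
grip_force: 58.5
```

{"api": "send_rows", "payload": {
  "motion": [
    [[0, 0, -1, 0], [0, 0, -4, 0], [0, 0, -8, 0], [0, 0, -11, 0], [2, 3.5, -14, 2], [18.9, 33.4, -15, 8], [18.9, 33.4, -15, 8], [18.9, 33.4, -15, 8], [18.9, 33.4, -15, 8], [18.9, 33.4, -15, 8], [18.9, 33.4, -15, 8], [18.9, 33.4, -15, 8]]
  ]
}}

```text
time: 11.7
eef_pos: [489.0, 15.9, 197.4]
eef_rot: [0.241, 0.971, 0.0, 0.0]
wrist_force: [1.1, 0.8, 0.2]
width: 15.2
grip_force: 58.9
```

```bash
python3 - <<'E'
from h import *
st=ctrl.state();p=np.array(st['eef_pos']);Rt=Rn.from_quat(st['eef_rot']).as_matrix()
d=Rt.T@(np.array([482,75,198])-p);print(p,d/10,np.degrees(np.arctan2(Rt[1,1],Rt[0,1])))
E
```

```text
[488.99409869  15.8725446  197.3796934 ] [ 3.37964628  4.90181199 -0.06174187] 62.16061079357956
```

{"api": "send_rows", "payload": {
  "motion": [
    [[2.5, 3.2, 0, 0], [2.5, 3.2, 0, 0], [2.5, 3.2, 0, 0], [2.5, 3.2, 0, 0], [2.5, 3.2, 0, 0], [2.5, 3.2, 0, 0]]
  ]
}}

```text
time: 12.2
eef_pos: [483.0, 52.8, 196.7]
eef_rot: [0.241, 0.97, -0.0, 0.0]
wrist_force: [0.2, 0.3, -0.6]
width: 15.3
grip_force: 58.9
```

```bash
python3 - <<'E'
from h import *
st=ctrl.state();im=imaging.get_image('wrist')
np.savez('w3.npz',frame=im['frame']);import pickle;pickle.dump((st,im),open('w3.pkl','wb'))
f=im['frame'][150:270,195:345]
cv2.imwrite('pics/c4.png',cv2.resize(f,None,fx=5,fy=5,interpolation=cv2.INTER_CUBIC)[:,:,::-1])
st2=ctrl.state();print(st2['time'],np.round(st['eef_pos'],1),np.round(st2['eef_pos'],1))
for r in finder.place_of('guide_slot','wrist')[:1]: print(r,atz(im,r['uv'],99,st))
E
```

```text
12.25 [483.   52.8 196.7] [482.9  52.8 196.6]
{'uv': [318.8, 173.7], 'confidence': 0.98} [502.47573078 111.44909316  99.        ]
```

View pics/c4.png

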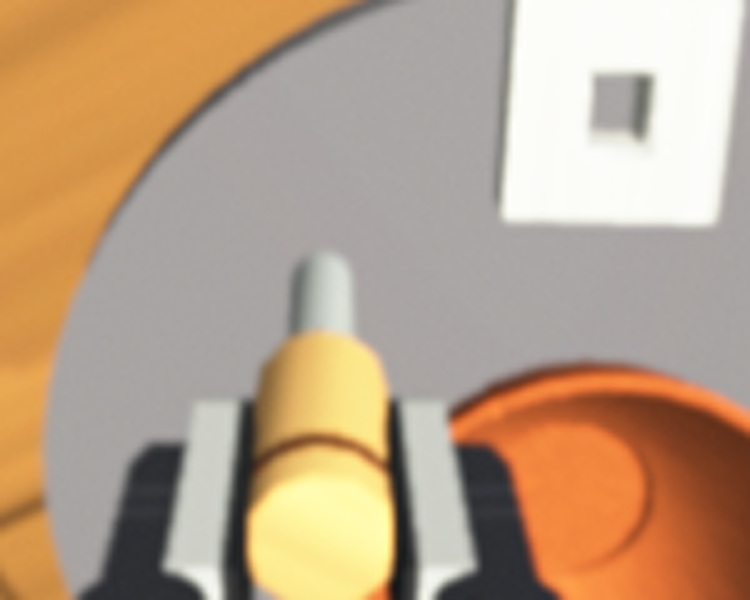

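The pin is now straight, with its tip at crop (323,252) and its top at (320,525). The slot opening is centred at crop (623,108), which is full-frame (319.6,171.6), and it's aligned with the tool axes.

```bash
python3 - <<'E'
from h import *
import pickle
st,im=pickle.load(open('w3.pkl','rb'))
p=np.array(st['eef_pos']);Rt=Rn.from_quat(st['eef_rot']).as_matrix()
T=lambda u,v,z:(Rt.T@(atz(im,(u,v),z,st)-p)).round(1)
c=lambda x,y:(195+x/5,150+y/5)
print('slot',T(*c(623,108),99),atz(im,c(623,108),99,st).round(1))
for q in((592,72),(655,72),(590,145)): print(T(*c(*q),99))
print('guide edges',T(*c(503,215),99),T(*c(718,222),99),T(*c(513,20),99),T(*c(742,20),99))
print('shank edges at mid z',T(*c(291,300),p[2]-25),T(*c(354,300),p[2]-25),'tip edges',T(*c(296,270),p[2]-41),T(*c(349,270),p[2]-41),'tip far',T(*c(323,250),p[2]-43),'top',T(*c(320,525),p[2]+37))
E
```

```text
slot [12.5 61.7 97.7] [500.9 113.1  99. ]
[19.9 54.9 97.7]
[19.9 67.5 97.6]
[ 4.7 55.5 97.7]
guide edges [-10.3  38.5  97.7] [-11.9  83.2  97.6] [30.3 38.7 97.7] [30.4 84.  97.6]
shank edges at mid z [ 2.  -3.6 25. ] [ 2.   5.9 25. ] tip edges [ 0.4 -3.1 41. ] [ 0.4  5.5 41. ] tip far [ 3.2  1.3 43. ] top [  2.3   0.6 -37. ]
```

{"api": "send_rows", "payload": {
  "motion": [
    [[1.13, 3.5, 1.5, 0], [1.13, 6, 3, 0], [1.13, 6, 4.6, 0], [1.13, 6, 4.6, 0], [1.13, 6, 4.6, 0], [1.13, 6, 4.6, 0], [1.13, 6, 4.6, 0]]
  ]
}}

```text
time: 12.88
eef_pos: [501.3, 111.8, 151.7]
eef_rot: [0.241, 0.971, 0.0, 0.001]
wrist_force: [-0.4, -0.2, -1.4]
width: 15.7
grip_force: 59.0
```

```bash
python3 - <<'E'
from h import *
st=ctrl.state();im=imaging.get_image('wrist')
import pickle;pickle.dump((st,im),open('w4.pkl','wb'))
f=im['frame'][150:250,210:310]
s=imaging.get_image('scene');g=s['frame'][110:160,225:275]
a=np.hstack([cv2.resize(f,(500,500),interpolation=cv2.INTER_CUBIC),cv2.resize(g,(300,300),interpolation=cv2.INTER_CUBIC)[:, :].repeat(1,0) if 0 else cv2.copyMakeBorder(cv2.resize(g,(300,300),interpolation=cv2.INTER_CUBIC),0,200,0,0,cv2.BORDER_CONSTANT)])
cv2.imwrite('pics/c5.png',a[:,:,::-1])
st2=ctrl.state();print(st2['time'],np.round(st['eef_pos'],1),np.round(st2['eef_pos'],1))
E
```

```text
12.9833 [501.3 111.8 151.7] [501.2 111.9 151.7]
```

View pics/c5.png

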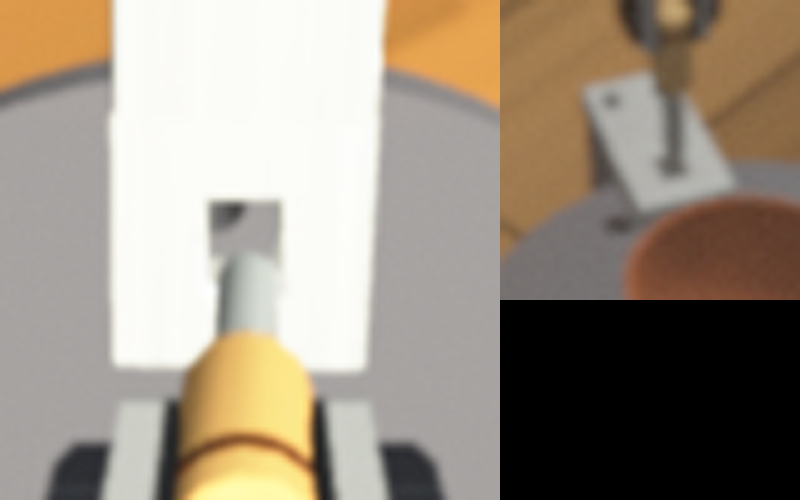

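The tip is just above the slot. Across the slot they line up to about 0.5 mm: the slot spans 208–282 and the shank 219–278 in the crop. I'll compute the radial offset.

```bash
python3 - <<'E'
from h import *
import pickle
st,im=pickle.load(open('w4.pkl','rb'))
p=np.array(st['eef_pos']);Rt=Rn.from_quat(st['eef_rot']).as_matrix()
T=lambda x,y,z:(Rt.T@(atz(im,(210+x/5,150+y/5),z,st)-p)).round(1)
print('slot far',T(208,200,99),T(282,200,99),'guide',T(112,230,99),T(377,230,99),'end',T(113,365,99),T(366,370,99))
print('tip far',T(248,252,p[2]-42),'edges',T(220,280,p[2]-38),T(277,280,p[2]-38))
E
```

```text
slot far [ 8.5 -5.5 52.7] [ 8.5  7.  52.7] guide [  3.1 -21.9  52.7] [ 3.  23.3 52.8] end [-22.4 -22.6  52.8] [-23.5  22.2  52.8]
tip far [ 3.2  1.3 42. ] edges [-0.1 -3.3 38. ] [-0.1  5.9 38. ]
```

{"api": "send_rows", "payload": {
  "motion": [
    [[0.05, -0.06, 0, 0], [0.05, -0.06, 0.8, 0], [0.05, -0.06, 1.4, 0], [0.05, -0.06, 2, 0], [0.05, -0.06, 2.5, 0], [0.05, -0.06, 2.8, 0], [0.05, -0.06, 2.8, 0]]
  ]
}}

```text
time: 13.57
eef_pos: [499.4, 112.1, 121.6]
eef_rot: [0.24, 0.971, -0.0, -0.001]
wrist_force: [0.6, 0.2, 0.4]
width: 15.3
grip_force: 59.0
```

```bash
cat > spd.py <<'E'
from h import *
import sys
n=int(sys.argv[1]) if len(sys.argv)>1 else 4
C=np.array([587,64,75.]);a=np.radians(np.arange(0,360,2));th0=np.arctan2(112.5-64,501-587)  # slot bearing
P=np.c_[C[0]+100*np.cos(th0+np.pi*0+a),C[1]+100*np.sin(th0+a),np.full(len(a),75.)]
out=[];F=[]
for i in range(n):
    st=ctrl.state();im=imaging.get_image('scene');F.append(st['wrist_force'])
    uv=proj(im,P).astype(np.float32)
    g=cv2.GaussianBlur(im['frame'],(3,3),0).astype(np.float32)
    v=cv2.remap(g,uv[:,:1],uv[:,1:],1)[:,0]
    d=v.mean(1)-np.median(v.mean(1)); sat=v.max(1)-v.min(1)
    d[(sat>40)]=0
    k=np.argmin(d);w=np.clip(-d-8,0,None)*(abs((np.arange(180)-k+90)%180-90)<8)
    ang=((2*(k+((w*((np.arange(180)-k+90)%180-90)).sum()/max(w.sum(),1e-6))))+180)%360-180
    out.append((round(st['time'],3),round(float(ang),1),round(float(d[k])),np.round(st['wrist_force'],1).tolist(),round(st['eef_pos'][2],2)))
for o in out: print(*o)
t=np.array([o[0] for o in out]);A=np.unwrap(np.radians([o[1] for o in out]))
if n>1: print('speed',(np.diff(A)/np.diff(t)).round(2),'Fmean',np.mean(F,0).round(2), 'pos',np.round(st['eef_pos'],1))
if len(sys.argv)>2: save(im,sys.argv[2],(150,80,400,260),3)
E
python3 spd.py 4
```

```text
13.567 171.5 -41 [0.6, 0.2, 0.4] 121.56
13.617 -176.6 -43 [0.4, 0.2, -0.8] 122.06
13.667 -164.6 -42 [0.4, 0.9, -0.4] 122.49
13.717 -152.3 -42 [0.1, -0.3, -0.3] 122.69
speed [4.15 4.19 4.29] Fmean [ 0.36  0.23 -0.27] pos [500.2 112.2 122.7]
```

{"api": "send_rows", "payload": {
  "motion": [
    [[0, 0, 0.1, 0], [0, 0, 0.2, 0], [0, 0, 0.3, 0], [0, 0, 0.4, 0], [0, 0, 0.4, 0]]
  ]
}}

```text
time: 14.18
eef_pos: [499.9, 112.0, 118.5]
eef_rot: [0.24, 0.971, -0.0, -0.0]
wrist_force: [-0.0, -1.0, 1.1]
width: 15.0
grip_force: 59.5
```

```bash
python3 spd.py 4
```

```text
14.183 -40.1 -28 [-0.0, -1.0, 1.1] 118.53
14.233 -30.2 -25 [-0.6, 0.1, 0.7] 118.66
14.283 -20.9 -25 [-0.0, -0.5, 0.8] 118.73
14.333 12.2 -10 [-0.9, 0.3, 0.1] 118.75
speed [ 3.46  3.25 11.55] Fmean [-0.38 -0.24  0.68] pos [500.  112.1 118.7]
```

{"api": "send_rows", "payload": {
  "motion": [
    [[0, 0, 0.08, 0], [0, 0, 0.15, 0], [0, 0, 0.15, 0]]
  ]
}}

```text
time: 14.63
eef_pos: [500.0, 112.1, 117.2]
eef_rot: [0.24, 0.971, 0.0, 0.0]
wrist_force: [-0.5, -0.8, 1.6]
width: 15.5
grip_force: 59.8
```

```bash
python3 spd.py 5
```

```text
14.633 39.6 -36 [-0.5, -0.8, 1.6] 117.17
14.683 47.5 -37 [-1.3, -0.5, 2.4] 117.2
14.733 55.0 -39 [-0.5, -2.0, 2.2] 117.23
14.783 62.6 -42 [-0.4, -1.2, 2.0] 117.24
14.833 70.0 -40 [-0.6, -0.3, 2.8] 117.23
speed [2.76 2.62 2.65 2.58] Fmean [-0.67 -0.97  2.19] pos [500.1 112.2 117.2]
```

{"api": "send_rows", "payload": {
  "motion": [
    [[0, 0, 0.1, 0], [0, 0, 0.2, 0], [0, 0, 0.26, 0]]
  ]
}}

```text
time: 15.13
eef_pos: [500.0, 112.0, 114.6]
eef_rot: [0.24, 0.971, -0.0, 0.0]
wrist_force: [-1.2, -1.5, 4.0]
width: 15.5
grip_force: 60.1
```

```bash
python3 spd.py 5
```

```text
15.133 109.7 -33 [-1.2, -1.5, 4.0] 114.56
15.183 114.2 -31 [-1.8, -1.9, 3.5] 114.47
15.233 118.5 -30 [-1.2, -0.7, 4.2] 114.57
15.283 122.7 -30 [-0.4, -2.3, 4.4] 114.63
15.333 126.6 -28 [-0.7, -1.8, 4.5] 114.65
speed [1.57 1.5  1.47 1.36] Fmean [-1.03 -1.65  4.12] pos [500.  112.1 114.6]
```

{"api": "send_rows", "payload": {
  "motion": [
    [[0, 0, 0, 0], [0, 0, 0, 0], [0, 0, 0, 0], [0, 0, 0, 0], [0, 0, 0, 0], [0, 0, 0, 0], [0, 0, 0.06, 0], [0, 0, 0.12, 0], [0, 0, 0.18, 0], [0, 0, 0.18, 0], [0, 0, 0.18, 0], [0, 0, 0.18, 0]]
  ]
}}

```text
time: 16.38
eef_pos: [500.0, 112.0, 112.8]
eef_rot: [0.24, 0.971, -0.0, 0.0]
wrist_force: [-1.1, -1.9, 4.9]
width: 15.4
grip_force: 60.2
```

```bash
python3 spd.py 4
```

```text
16.383 -166.4 -26 [-1.1, -1.9, 4.9] 112.81
16.433 -165.1 -25 [-1.5, -1.5, 5.2] 112.82
16.483 -163.4 -26 [-1.4, -1.8, 5.3] 112.81
16.533 -161.9 -27 [-1.5, -1.7, 5.8] 112.83
speed [0.45 0.59 0.52] Fmean [-1.37 -1.74  5.3 ] pos [500.  112.1 112.8]
```

{"api": "send_rows", "payload": {
  "motion": [
    [[0, 0, 0, 0], [0, 0, 0, 0], [0, 0, 0, 0], [0, 0, 0, 0], [0, 0, 0, 0], [0, 0, 0, 0], [0, 0, 0, 0], [0, 0, 0, 0], [0, 0, 0, 0], [0, 0, 0, 0], [0, 0, 0, 0], [0, 0, 0, 0]]
  ]
}}

```text
time: 17.58
eef_pos: [500.0, 112.1, 112.8]
eef_rot: [0.24, 0.971, -0.0, 0.0]
wrist_force: [-1.2, -1.9, 5.6]
width: 15.2
grip_force: 60.2
```

{"api": "send_rows", "payload": {
  "motion": [
    [[0, 0, 0, 0], [0, 0, 0, 0], [0, 0, 0, 0], [0, 0, 0, 0], [0, 0, 0, 0], [0, 0, 0, 0], [0, 0, 0, 0], [0, 0, 0, 0], [0, 0, 0, 0], [0, 0, 0, 0], [0, 0, 0, 0], [0, 0, 0, 0]]
  ]
}}

```text
time: 18.58
eef_pos: [500.0, 112.0, 112.8]
eef_rot: [0.24, 0.971, -0.0, 0.0]
wrist_force: [-0.9, -2.3, 5.7]
width: 15.2
grip_force: 60.2
```

{"api": "send_rows", "payload": {
  "motion": [
    [[0, 0, 0, 0], [0, 0, 0, 0], [0, 0, 0, 0], [0, 0, 0, 0], [0, 0, 0, 0], [0, 0, 0, 0], [0, 0, 0, 0], [0, 0, 0, 0], [0, 0, 0, 0], [0, 0, 0, 0], [0, 0, 0, 0], [0, 0, 0, 0]]
  ]
}}

```text
time: 19.58
eef_pos: [500.0, 112.1, 112.8]
eef_rot: [0.24, 0.971, -0.0, 0.0]
wrist_force: [-1.6, -3.0, 6.4]
width: 15.1
grip_force: 60.1
```

```bash
python3 spd.py 3
```

```text
19.583 -59.3 -12 [-1.6, -3.0, 6.4] 112.83
19.633 -57.2 -10 [-1.0, -1.5, 5.3] 112.84
19.683 -55.9 -11 [-2.0, -2.0, 4.7] 112.81
speed [0.73 0.45] Fmean [-1.57 -2.16  5.47] pos [500.  112.1 112.8]
```

About 1.7 s remain until the hole arrives.

{"api": "send_rows", "payload": {
  "motion": [
    [[0, 0, 0, 0], [0, 0, 0, 0], [0, 0, 0, 0], [0, 0, 0, 0], [0, 0, 0, 0], [0, 0, 0, 0], [0, 0, 0, 0], [0, 0, 0, 0], [0, 0, 0, 0], [0, 0, 0, 0], [0, 0, 0, 0], [0, 0, 0, 0]]
  ]
}}

```text
time: 20.73
eef_pos: [500.0, 112.1, 112.8]
eef_rot: [0.24, 0.971, -0.0, 0.0]
wrist_force: [-1.4, -2.6, 5.2]
width: 15.2
grip_force: 60.1
```

{"api": "send_rows", "payload": {
  "motion": [
    [[0, 0, 0, 0], [0, 0, 0, 0], [0, 0, 0, 0], [0, 0, 0, 0], [0, 0, 0, 0], [0, 0, 0, 0], [0, 0, 0, 0], [0, 0, 0, 0], [0, 0, 0, 0], [0, 0, 0, 0], [0, 0, 0, 0], [0, 0, 0, 0]]
  ]
}}

```text
time: 21.73
eef_pos: [499.5, 112.1, 112.3]
eef_rot: [0.24, 0.971, -0.0, -0.001]
wrist_force: [-1.2, -1.6, -0.5]
width: 15.0
grip_force: 59.7
```

```bash
python3 spd.py 3
```

```text
21.733 12.6 -11 [-1.2, -1.6, -0.5] 112.27
21.783 -20.7 -10 [-1.2, -2.0, -1.1] 112.31
21.833 12.5 -10 [-1.4, -1.4, -1.2] 112.33
speed [-11.62  11.59] Fmean [-1.26 -1.66 -0.96] pos [499.6 112.1 112.3]
```

The hole has caught: the vertical force fell from 5.5 N to about 0. I'll push the pin home gently.

{"api": "send_rows", "payload": {
  "motion": [
    [[0, 0, 0.15, 0], [0, 0, 0.3, 0], [0, 0, 0.45, 0], [0, 0, 0.6, 0], [0, 0, 0.7, 0], [0, 0, 0.7, 0], [0, 0, 0.7, 0]]
  ]
}}

```text
time: 22.47
eef_pos: [500.0, 112.1, 105.7]
eef_rot: [0.24, 0.971, 0.0, -0.0]
wrist_force: [-1.8, -2.6, 1.3]
width: 15.1
grip_force: 59.8
```

{"api": "send_rows", "payload": {
  "motion": [
    [[0, 0, 0.05, 0], [0, 0, 0.1, 0], [0, 0, 0.1, 0], [0, 0, 0.1, 0]]
  ]
}}

```text
time: 22.8
eef_pos: [500.0, 112.2, 104.7]
eef_rot: [0.24, 0.971, 0.0, 0.0]
wrist_force: [-1.6, -1.6, 0.8]
width: 15.6
grip_force: 59.8
```

{"api": "send_rows", "payload": {
  "motion": [
    [[0, 0, 0.05, 0], [0, 0, 0.08, 0], [0, 0, 0.08, 0], [0, 0, 0.08, 0]]
  ]
}}

```text
time: 23.13
eef_pos: [500.0, 112.1, 103.9]
eef_rot: [0.24, 0.971, 0.0, 0.0]
wrist_force: [-2.0, -2.3, -0.0]
width: 15.3
grip_force: 59.8
```

{"api": "send_rows", "payload": {
  "motion": [
    [[0, 0, 0.05, 0], [0, 0, 0.05, 0], [0, 0, 0.05, 0]]
  ]
}}

```text
time: 23.38
eef_pos: [500.0, 112.2, 103.5]
eef_rot: [0.24, 0.971, 0.0, 0.0]
wrist_force: [-3.1, -2.2, 0.7]
width: 15.2
grip_force: 59.8
```

{"api": "send_rows", "payload": {
  "motion": [
    [[0, 0, 0.05, 0], [0, 0, 0.05, 0], [0, 0, 0.05, 0]]
  ]
}}

```text
time: 23.63
eef_pos: [500.1, 112.2, 103.3]
eef_rot: [0.24, 0.971, 0.0, 0.0]
wrist_force: [-2.8, -1.8, 5.0]
width: 15.5
grip_force: 60.2
```

The handle is seated: 5 N appeared at the expected height. I'll add a slight press, release partway and withdraw upward.

{"api": "send_rows", "payload": {
  "motion": [
    [[0, 0, 0.03, 0], [0, 0, 0.03, 0], [0, 0, 0.03, 0]]
  ]
}}

```text
time: 23.88
eef_pos: [500.1, 112.2, 103.3]
eef_rot: [0.24, 0.971, 0.0, 0.0]
wrist_force: [-3.6, -2.5, 7.4]
width: 15.4
grip_force: 60.5
```

{"api": "send_rows", "payload": {
  "motion": [
    [[0, 0, 0, 0], [0, 0, 0, 0], [0, 0, 0, 0], [0, 0, 0, 0], [0, 0, 0, 0]]
  ],
  "grip": 130
}}

```text
time: 24.3
eef_pos: [500.3, 112.4, 102.5]
eef_rot: [0.24, 0.971, 0.0, 0.0]
wrist_force: [0.1, -0.5, -0.5]
width: 42.0
grip_force: 0.0
```

```bash
python3 - <<'E'
from h import *
st=ctrl.state();im=imaging.get_image('wrist');s=imaging.get_image('scene')
a=cv2.resize(im['frame'][150:300,190:330],(420,450),interpolation=cv2.INTER_CUBIC);b=cv2.resize(s['frame'][100:200,215:305],(370,450),interpolation=cv2.INTER_CUBIC)
cv2.imwrite('pics/c6.png',np.hstack([a,b])[:,:,::-1]);print(st['width'],np.round(st['wrist_force'],1),np.round(st['eef_pos'],1))
E
```

```text
42.02042844788778 [ 0.1 -0.5 -0.5] [500.3 112.4 102.5]
```

View pics/c6.png

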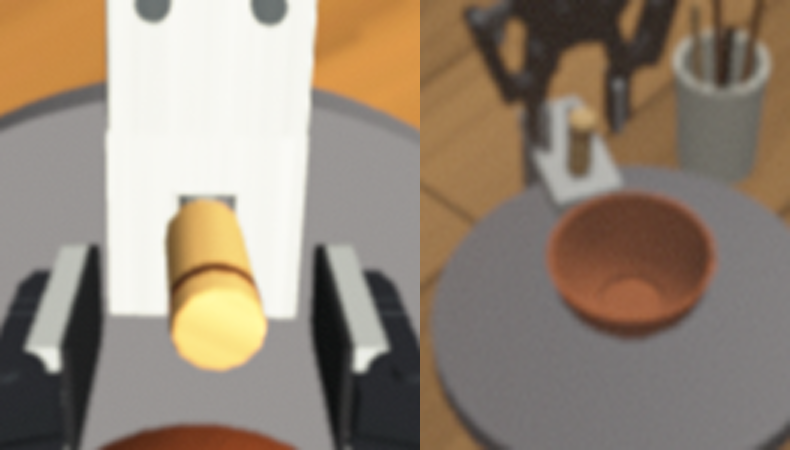

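Released. The handle is seated on the guide and leans slightly under the motor's push, as the clearances allow. The bowl is in the middle of the wheel. I'll withdraw and check that it stays put.

{"api": "send_rows", "payload": {
  "motion": [
    [[0, 0, -1, 0], [0, 0, -3, 0], [0, 0, -6, 0], [0, 0, -9, 0], [0, 0, -10, 0], [0, 0, -10, 0], [0, 0, -10, 0], [0, 0, -10, 0], [0, 0, -10, 0], [0, 0, -10, 0]]
  ]
}}

```text
time: 25.23
eef_pos: [499.2, 112.0, 201.2]
eef_rot: [0.24, 0.971, -0.001, -0.001]
wrist_force: [0.1, -0.2, 0.3]
width: 42.0
grip_force: 0.0
```

```bash
python3 - <<'E'
from h import *
st=ctrl.state();im=imaging.get_image('wrist');s=imaging.get_image('scene')
for i in range(18): im2=imaging.get_image('wrist')
s2=imaging.get_image('scene')
c=lambda f,s:cv2.resize(f,s,interpolation=cv2.INTER_CUBIC)
x=(slice(130,250),slice(200,320))
cv2.imwrite('pics/c7.png',np.hstack([c(im2['frame'][x],(480,480)),c(s2['frame'][110:180,225:270],(308,480))])[:,:,::-1])
d=lambda a,b,y:np.abs(a['frame'][y].astype(int)-b['frame'][y]).mean().round(2)
print(st['time'],ctrl.state()['time'],np.round(ctrl.state()['eef_pos'],1),'diffs',d(im,im2,x),d(s,s2,(slice(110,220),slice(210,320))))
for q in('pin_center','guide_slot','wheel_hole','bowl'):
    for r in finder.place_of(q,'wrist')[:2]: print(q,round(r['confidence'],2),np.round(r['uv']))
E
```

```text
25.2333 26.2833 [500.  112.2 202.6] diffs 4.05 1.12
pin_center 0.64 [259. 183.]
guide_slot 0.63 [260. 183.]
guide_slot 0.42 [255. 256.]
bowl 0.89 [256. 254.]
bowl 0.46 [425. 226.]
```

View pics/c7.png

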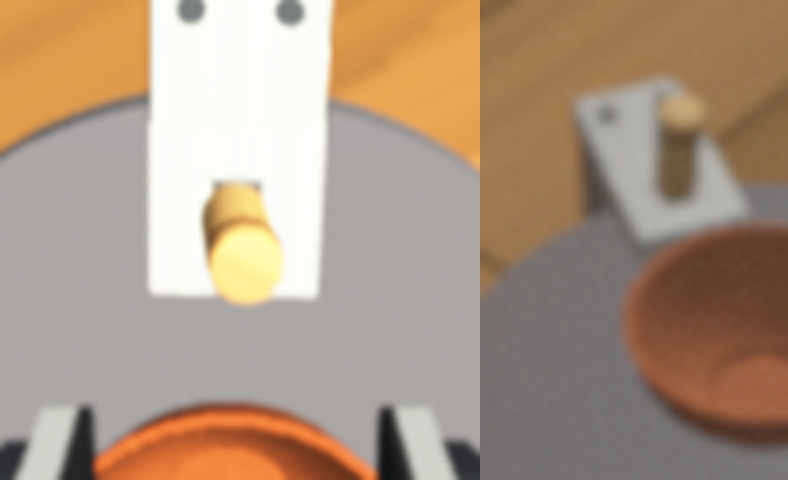

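```bash
python3 -c "
from bench import ctrl
print(ctrl.close_job())"
```

```text
the job is handed in; nothing more can be done
None
```

The job is handed in at about 26 s of the 64 s limit. The index pin is through the guide and in the wheel's hole, locking the wheel, with the bowl still in the middle. The released pin leans about 4° under the motor's push, so its handle may not sit quite flat. I also viewed 11 pictures, one over the limit of 10.

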